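# Set the washing-up rota to red

## Robot

A 7-joint arm with a two-finger parallel gripper is mounted at the origin on a cart in front of the work surface, level with it; the furniture and walls round the work are solid. World frame = base frame: x ahead of the robot, y to its left, z up, the work surface at z = 0. Lengths are in m, angles in rad, forces in N, time in s.
With the tool pointing down it reaches from about 0.425 to 0.875 m from the base axis. Payload 4.7 kg.
Tool frame: the origin (TCP) lies on the centre line of the jaws, within the pads' length; the fingertips stand 22 mm ahead of it and the grasp point (between the pads) lies 3 mm ahead of it (ctrl.tcp_to_tips is the z of the fingertips in the tool frame, in m); z points along the fingers, y is the direction in which the jaws open and shut (so a half turn about z gives the same grasp; the last joint's range is limited). The gripper opens to 87 mm and grips with 3 to 60 N. Pads are 19 mm wide; open, the fingers measure 117 mm over their backs; the gripper's body (75 mm by 190 mm) begins 51 mm behind the grasp point.
Start: joints at [-1.13, 0.321, -0.07, 1.45, 0.023, 1.371, -0.057], TCP at [0.269, 0.592, 0.245] pointing down, gripper open.
Joint ranges: [-2.86, 2.86], [-0.3, 2.09], [-1.38, 1.24], [0.06, 2.45], [-1.56, 4.7], [0.09, 2.05], [-2.69, 2.69]. Speed limits (rad/s): [2.57, 2.57, 3.14, 3.14, 3.14, 3.14, 3.14].

## Interface

Orientations are given as a rotation vector (axis times angle).
In Python, from bench import ctrl, cams gives the robot as it stands.
- The arm moves only by the tool move_arm, never from a script. Its argument "deltas" is a list of rows, each an object with "linear": the shift along the tool's x, y, z as a fraction of full scale, a list of three; "turn": the turn, a rotation vector about the tool's x, y, z as a fraction of full scale, a list of three; "claw": the closure, from 0 (fully open) to 1 (shut). In form: [{"linear": [tx, ty, tz], "turn": [wx, wy, wz], "claw": claw}, ...]. A call has 1 to 20 rows; each row shifts and turns the commanded pose from where the row before left it, along the tool's axes as they then stand; what a row does not reach is not made up. Full scale, the value 1, is 0.03 m for a shift and 4 degrees for a turn. A row lasts 1/12 s, in which the tool goes at most 41.7 mm and 7.16 degrees, less where a joint would pass 70% of its speed; a pose out of reach is approached as far as the arm can. A call with a number of a shift or a turn outside -1 to 1 is refused whole. A call with a gripper value outside its range is refused whole. The fingers move at their own pace and stop on an object; "grip_force" is the grip in N (left out, the last holds). Time passes only in rows, so rows that do not move let the fingers close. It gives the time, the measured TCP pose, the force and the opening at its end, in the units of the state.
- ctrl.get_state(): the state, without advancing time (a new reading comes with each control period).
- cams.get_image(name): name is "scene" or "top"; returns a dict with "image" (420x560x3 uint8, red, green, blue), "K" (3x3 intrinsics, pixels), "world_from_camera" (4x4, takes a point from camera to world coordinates). Camera axes: x right, y down, z forward; pixel columns grow to the right and rows downward; lengths in m; the calibration is good to about 2 mm. A picture is of the moment at which its call begins. There is no depth.
- ctrl.close_job(): hands the job in, once; it reports no verdict.
The state is a dict: "time": time; "joint_positions": joint angles; "qd": joint speeds; "joint_torque": joint torques, N m; "position": TCP position; "tool_rot": TCP orientation; "ft_force": force on the tool from outside, world axes, zero at the start; "torque": the same for the moment, N m; "grip_width": opening from 0.0 (shut) to 1.0 (fully open).
Only numpy, scipy, OpenCV 4.12 (cv2) and the standard library are available. Lean on these libraries where they do the work, as an engineer would, in place of code of your own. Each camera call takes 0.05 s, during which the arm holds its last target. There are 200 camera calls.

## Task

The wooden washing-up rota on the worktop has a wheel of six coloured paddles that clicks from one to the next. With a fingertip, gently flick the top paddle away from you, click by click, until the red paddle stands straight up on top, and do not let it go past. Do not pinch, lift or shove the stand, leave the other things where they are, and take your hand away at the end.

Things in the scene. Friction and masses are not known exactly. Their poses are not given: they have to be found in the camera images.
- rota: Weighted wooden stand, loose on the worktop, about 1.5 kg, 124 (x) x 66 (y) mm, 72 mm high to the top of its two light wooden cheeks, between which the paddle wheel turns. Origin: centre of its underside. z is up; x is the way the wheel's top is flicked, roughly away from the robot (yaw up to 0.45 rad either way); y is along the axle.
- wheel_top (a point): Fixed point of the stand: tip of whichever paddle stands upright, 104 mm above the stand's underside, straight over its origin, 32 mm above the cheeks. Axes as the stand's. Push that paddle's near (-x) face. Swept level along +x from 40 mm before to 50 mm beyond this point, 10 to 16 mm below it, a finger under 30 mm thick along x (shut fingers set across) turns the wheel just one click.
- axle (a point): Axle of the wheel, along the stand's y, 54 mm above its underside. Six radial paddles, each 18 mm wide (y) and 6 mm thick, with round tips 50 mm from the axle, 60 degrees apart. With one upright, the next one's tip lies 43 mm nearer the robot and 25 mm lower.
- wheel (a joint): Turn of the wheel, rad: 0 = red on top; grows as the top goes away from the robot (+x). A spring detent holds it at multiples of 1.047; 3 to 6 N at a paddle's tip takes it over the hump half-way, then it jumps on by itself. Starts 2, 3 or 4 clicks short. Colours on top: blue -4.19, green -3.14, yellow -2.09, orange -1.05, red 0, then white. Stops at -5.6 and 3, so red is reached forward only.
- mug: Green mug, 86x118x96 mm, to be left alone. Origin: centre of underside.
- bowl: Small white bowl, 116 mm across, 51 mm high, to be left alone. Origin: centre of underside.
- teaspoon: Steel teaspoon lying flat, 130x26x11 mm, to be left alone. Origin: centre of underside.

How it is judged:
By the outcome, as a careful person would: the job done as asked, in the order asked, and still so for the second after the job is handed in, with the robot touching nothing.
It also fails if it takes over 50 s, if anything falls off the work surface, if the arm or the gripper's body presses on something with over 40 N, if the wrist force passes 120 N, or if a joint passes its speed limit or range.

## Working session

There is one attempt and no reset: what is moved stays moved. The work goes in short steps, Python scripts to look and compute and a tool call to move; the robot and the scene stay as the last step left them, time stands still between calls to the robot, and variables do not carry over. Pictures are saved under pics/ and viewed, about 8 in all and at most 12, crops included, and the job is handed in when it is done.

Besides the shell and the picture viewer there is one more tool, called after "Call:" by a JSON object that holds its "api" and its "payload", one argument or row to a line. move_arm: Moves the arm, as the interface text tells. Shift numbers are shares of 0.03 m and turn numbers shares of 4 degrees, none past 1 either way. Its arguments: {"type":"object","properties":{"deltas":{"type":"array"},"grip_force":{"type":"number"}},"required":["deltas"]}

```bash
mkdir -p pics; ls; python3 - <<'E'
from bench import ctrl,cams
import cv2,numpy as np
for n in("scene","top"):
    d=cams.get_image(n); cv2.imwrite(f"pics/{n}0.png",d["image"][:,:,::-1]); np.savez(f"{n}0.npz",**d)
    print(n,d["K"].round(1).tolist(),d["world_from_camera"].round(3).tolist())
s=ctrl.get_state(); print(s["time"],s["position"],s["tool_rot"],s["grip_width"],ctrl.tcp_to_tips)
E
```

```text
pics
scene [[534.8, 0.0, 274.2], [0.0, 534.8, 220.8], [0.0, 0.0, 1.0]] [[0.577, -0.45, 0.681, -0.107], [-0.816, -0.302, 0.493, -0.543], [-0.016, -0.841, -0.541, 0.665], [0.0, 0.0, 0.0, 1.0]]
top [[414.2, 0.0, 284.7], [0.0, 414.2, 213.1], [0.0, 0.0, 1.0]] [[0.026, -0.982, 0.184, 0.451], [-1.0, -0.024, 0.014, -0.027], [-0.009, -0.185, -0.983, 0.971], [0.0, 0.0, 0.0, 1.0]]
0.1 [0.26890967 0.59125217 0.24353909] [-6.65168722e-01 -3.07006650e+00  2.72473666e-03] 0.9996012890767946 0.022
```

View pics/scene0.png

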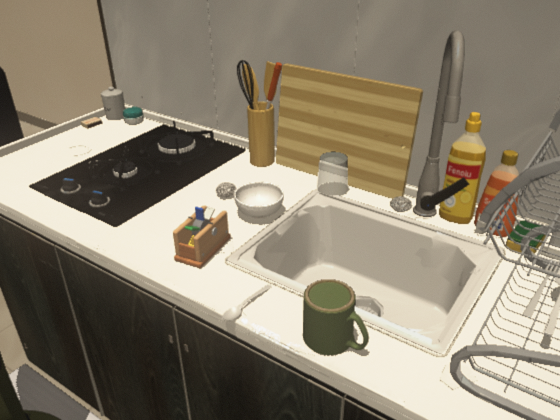

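View pics/top0.png

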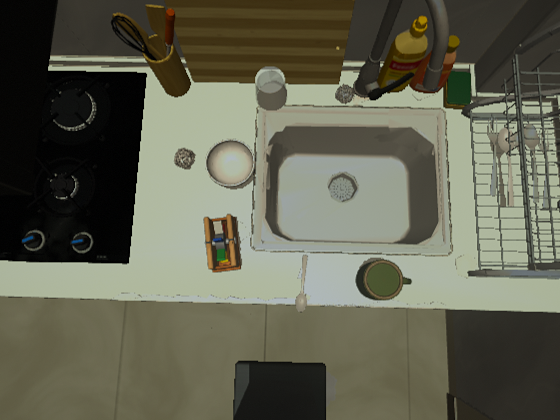

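The scene view shows the rota at about (202,235), with blue apparently on top. The top view shows it at about (221,243), with the bowl beyond it at (230,163). I'll enlarge both.

```bash
cat > h.py <<'E'
import numpy as np,cv2
def ray(d,u,v,z):
    T=d["world_from_camera"];r=T[:3,:3]@np.linalg.solve(d["K"],[u,v,1.]);o=T[:3,3]
    return o+r*(z-o[2])/r[2]
def proj(d,p):
    T=d["world_from_camera"];c=T[:3,:3].T@(np.array(p)-T[:3,3]);q=d["K"]@c;return q[:2]/q[2]
E
python3 - <<'E'
from h import *
d=np.load("top0.npz");e=np.load("scene0.npz")
a=cv2.resize(d["image"][205:280,195:250],None,fx=7,fy=7,interpolation=cv2.INTER_CUBIC)
b=cv2.resize(e["image"][195:270,165:240],None,fx=7,fy=7,interpolation=cv2.INTER_CUBIC)
c=np.hstack([a,b]);c=cv2.resize(c,None,fx=.85,fy=.85);print(c.shape)
cv2.imwrite("pics/crop.png",np.clip(c[:,:,::-1]*1.3,0,255))
# wood mask min-area rect in top
h=cv2.cvtColor(d["image"],cv2.COLOR_RGB2HSV)[205:280,195:250]
m=((h[:,:,1]>90)&(h[:,:,2]>40)).astype(np.uint8)
c=max(cv2.findContours(m,0,2)[0],key=cv2.contourArea)
bx=cv2.boxPoints(cv2.minAreaRect(c))+[195,205]
for u,v in bx: print(u,v,ray(d,u,v,.072).round(3))
print("bowl",ray(d,230,163,.05).round(3))
E
```

```text
(446, 774, 3)
202.57755374908447 216.72383308410645 [0.607 0.166 0.072]
234.77932357788086 213.27364540100098 [0.616 0.096 0.072]
240.7377052307129 268.88525390625 [0.495 0.077 0.072]
208.5359344482422 272.33544158935547 [0.486 0.146 0.072]
bowl [0.739 0.115 0.05 ][ WARN:0@0.137] global loadsave.cpp:1063 imwrite_ Unsupported depth image for selected encoder is fallbacked to CV_8U.
```

View pics/crop.png

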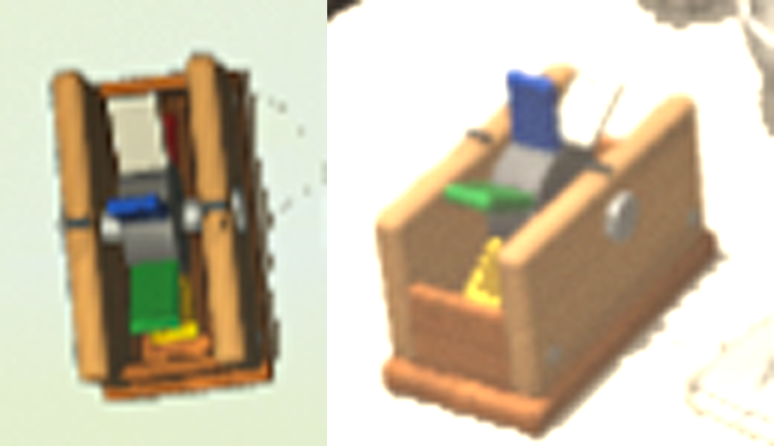

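```bash
python3 - <<'E'
from h import *
from scipy.spatial.transform import Rotation as R
from bench import ctrl
d=np.load("top0.npz");e=np.load("scene0.npz")
A=lambda x,y:(195+x/5.95,205+y/5.95); B=lambda x,y:(165+(x-327)/5.95,195+y/5.95)
P=[ray(d,*A(*q),.072)[:2] for q in((70,80),(92,375),(202,62),(228,360))]
y1=P[0]-P[1];y2=P[2]-P[3];print("yaws",np.arctan2(y1[1],y1[0]),np.arctan2(y2[1],y2[0]),"ctr",np.mean(P,0),np.hypot(*y1),np.hypot(*(P[0]-P[2])))
# axle ends on the cheeks (top view black pins)
print("tip top",ray(d,*A(136,204),.104),"scene",ray(e,*B(530,75),.104))
s=ctrl.get_state();M=R.from_rotvec(s["tool_rot"]).as_matrix();print(M.round(3))
yaw=(np.arctan2(y1[1],y1[0])+np.arctan2(y2[1],y2[0]))/2
print("tool x angle",np.arctan2(M[1,0],M[0,0]),"stand yaw",yaw)
E
```

```text
yaws 0.13408018621433676 0.1364724228174492 ctr [0.55279704 0.12517195] 0.10920813047293162 0.04928520593186843
tip top [0.55388833 0.12422719 0.104     ] scene [0.55389585 0.1220026  0.104     ]
[[-0.91   0.414 -0.001]
 [ 0.414  0.91  -0.002]
 [-0.    -0.002 -1.   ]]
tool x angle 2.7148631273745822 stand yaw 0.13527630451589298
```

The tip found in both views agrees with the cheeks to about 2 mm: wheel_top ≈ (0.5535, 0.1235), yaw 0.135, blue on top, so four clicks. Turn by -32.2° about tool z and shut the fingers.

Call:
{"api": "move_arm", "payload": {
  "deltas": [
    {"linear":[0,0,0],"turn":[0,0,-1],"claw":1},
    {"linear":[0,0,0],"turn":[0,0,-1],"claw":1},
    {"linear":[0,0,0],"turn":[0,0,-1],"claw":1},
    {"linear":[0,0,0],"turn":[0,0,-1],"claw":1},
    {"linear":[0,0,0],"turn":[0,0,-1],"claw":1},
    {"linear":[0,0,0],"turn":[0,0,-1],"claw":1},
    {"linear":[0,0,0],"turn":[0,0,-1],"claw":1},
    {"linear":[0,0,0],"turn":[0,0,-1],"claw":1},
    {"linear":[0,0,0],"turn":[0,0,0],"claw":1}
  ],
  "grip_force": 5
}}

```text
time: 0.85
position: [0.269, 0.5914, 0.2439]
tool_rot: [0.209, -3.134, 0.002]
ft_force: [-0.4, -0.2, -0.7]
grip_width: 0.403
```

Call:
{"api": "move_arm", "payload": {
  "deltas": [
    {"linear":[-0.27,-0.85,0],"turn":[0,0,0],"claw":1},
    {"linear":[-0.27,-0.85,0],"turn":[0,0,0],"claw":1},
    {"linear":[-0.27,-0.85,0],"turn":[0,0,0],"claw":1},
    {"linear":[-0.27,-0.85,0],"turn":[0,0,0],"claw":1},
    {"linear":[-0.27,-0.85,0],"turn":[0,0,0],"claw":1},
    {"linear":[-0.27,-0.85,0],"turn":[0,0,0],"claw":1},
    {"linear":[-0.27,-0.85,0],"turn":[0,0,0],"claw":1},
    {"linear":[-0.27,-0.85,0],"turn":[0,0,0],"claw":1},
    {"linear":[-0.27,-0.85,0],"turn":[0,0,0],"claw":1},
    {"linear":[-0.27,-0.85,0],"turn":[0,0,0],"claw":1},
    {"linear":[-0.27,-0.85,0],"turn":[0,0,0],"claw":1},
    {"linear":[-0.27,-0.85,0],"turn":[0,0,0],"claw":1},
    {"linear":[-0.27,-0.85,0],"turn":[0,0,0],"claw":1},
    {"linear":[-0.27,-0.85,0],"turn":[0,0,0],"claw":1},
    {"linear":[-0.27,-0.85,0],"turn":[0,0,0],"claw":1},
    {"linear":[-0.27,-0.85,0],"turn":[0,0,0],"claw":1},
    {"linear":[-0.27,-0.85,0],"turn":[0,0,0],"claw":1},
    {"linear":[-0.27,-0.85,0],"turn":[0,0,0],"claw":1},
    {"linear":[-0.27,-0.85,0],"turn":[0,0,0],"claw":1},
    {"linear":[0,0,0],"turn":[0,0,0],"claw":1}
  ]
}}

```text
time: 2.52
position: [0.4874, 0.1253, 0.2446]
tool_rot: [-0.19, 3.135, -0.004]
ft_force: [0.5, -0.5, 1.0]
grip_width: 0.006
```

Call:
{"api": "move_arm", "payload": {
  "deltas": [
    {"linear":[-0.17,-0.36,0.8],"turn":[0,0,-0.2],"claw":1},
    {"linear":[0,0,0.8],"turn":[0,0,0],"claw":1},
    {"linear":[0,0,0.8],"turn":[0,0,0],"claw":1},
    {"linear":[0,0,0.8],"turn":[0,0,0],"claw":1},
    {"linear":[0,0,0.7],"turn":[0,0,0],"claw":1},
    {"linear":[0,0,0.48],"turn":[0,0,0],"claw":1},
    {"linear":[0,0,0],"turn":[0,0,0],"claw":1},
    {"linear":[0,0,0],"turn":[0,0,0],"claw":1}
  ]
}}

```text
time: 3.18
position: [0.4911, 0.1217, 0.1127]
tool_rot: [0.227, -3.132, 0.001]
ft_force: [-0.2, 0.5, 0.3]
grip_width: 0.009
```

```bash
cat > look.py <<'E'
import sys
from h import *
from bench import cams,ctrl
def f(n,c):
    i=cams.get_image(n)["image"][c[0]:c[1],c[2]:c[3],::-1]
    return cv2.resize(i,(390,390*(c[1]-c[0])//(c[3]-c[2])),interpolation=cv2.INTER_CUBIC)
a=f("top",(180,290,170,280));b=f("scene",(170,280,150,260))
cv2.imwrite(f"pics/{sys.argv[1]}.png",np.clip(np.hstack([a,b])*1.3,0,255).astype(np.uint8))
s=ctrl.get_state();print(s["time"],s["position"],s["ft_force"])
E
python3 look.py pre
```

```text
3.2833 [0.4925518  0.12198157 0.11433666] [0.37394482 0.43178224 0.3434272 ]
```

View pics/pre.png

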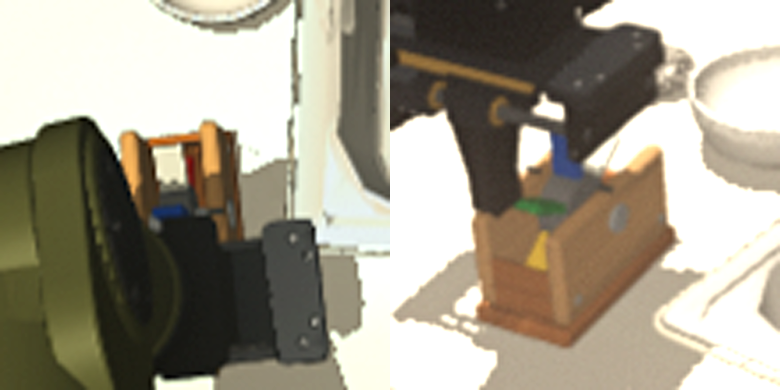

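The shut fingers stand about 60 mm before the blue paddle and clear of the wheel, but about 7 mm left of its centre line. I'll correct that and make the first gentle sweep.

Call:
{"api": "move_arm", "payload": {
  "deltas": [
    {"linear":[0,-0.22,0],"turn":[0,0,0],"claw":1},
    {"linear":[-0.2,0,0],"turn":[0,0,0],"claw":1},
    {"linear":[-0.2,0,0],"turn":[0,0,0],"claw":1},
    {"linear":[-0.2,0,0],"turn":[0,0,0],"claw":1},
    {"linear":[-0.2,0,0],"turn":[0,0,0],"claw":1},
    {"linear":[-0.2,0,0],"turn":[0,0,0],"claw":1},
    {"linear":[-0.2,0,0],"turn":[0,0,0],"claw":1},
    {"linear":[-0.2,0,0],"turn":[0,0,0],"claw":1},
    {"linear":[-0.2,0,0],"turn":[0,0,0],"claw":1},
    {"linear":[-0.2,0,0],"turn":[0,0,0],"claw":1},
    {"linear":[-0.2,0,0],"turn":[0,0,0],"claw":1},
    {"linear":[-0.2,0,0],"turn":[0,0,0],"claw":1},
    {"linear":[-0.2,0,0],"turn":[0,0,0],"claw":1},
    {"linear":[-0.2,0,0],"turn":[0,0,0],"claw":1},
    {"linear":[-0.2,0,0],"turn":[0,0,0],"claw":1},
    {"linear":[-0.2,0,0],"turn":[0,0,0],"claw":1},
    {"linear":[-0.2,0,0],"turn":[0,0,0],"claw":1},
    {"linear":[-0.2,0,0],"turn":[0,0,0],"claw":1},
    {"linear":[-0.2,0,0],"turn":[0,0,0],"claw":1},
    {"linear":[0,0,0],"turn":[0,0,0],"claw":1}
  ]
}}

```text
time: 4.95
position: [0.601, 0.1309, 0.1133]
tool_rot: [-0.228, 3.132, -0.0]
ft_force: [0.5, 0.0, 0.3]
grip_width: 0.004
```

```bash
python3 look.py f1
```

```text
5.05 [0.59972454 0.13069053 0.11307998] [-0.62209406  0.62420388 -0.23652027]
```

View pics/f1.png

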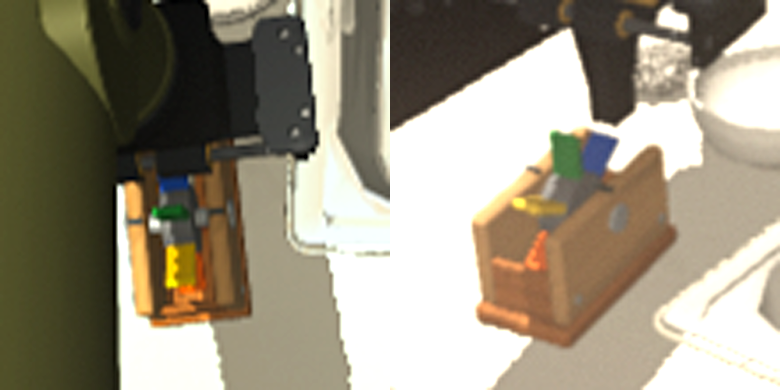

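Green is now upright, exactly one click on, and the stand has not moved. Lift, go back and lower.

Call:
{"api": "move_arm", "payload": {
  "deltas": [
    {"linear":[0,0,-0.75],"turn":[0,0,0],"claw":1},
    {"linear":[0,0,-0.75],"turn":[0,0,0],"claw":1},
    {"linear":[0,0,0],"turn":[0,0,0],"claw":1},
    {"linear":[0.6,0,0],"turn":[0,0,0],"claw":1},
    {"linear":[0.6,0,0],"turn":[0,0,0],"claw":1},
    {"linear":[0.6,0,0],"turn":[0,0,0],"claw":1},
    {"linear":[0.6,0,0],"turn":[0,0,0],"claw":1},
    {"linear":[0.6,0,0],"turn":[0,0,0],"claw":1},
    {"linear":[0.6,0,0],"turn":[0,0,0],"claw":1},
    {"linear":[0,0,0],"turn":[0,0,0],"claw":1},
    {"linear":[0,0,0.5],"turn":[0,0,0],"claw":1},
    {"linear":[0,0,0.5],"turn":[0,0,0],"claw":1},
    {"linear":[0,0,0.5],"turn":[0,0,0],"claw":1},
    {"linear":[0,0,0],"turn":[0,0,0],"claw":1}
  ]
}}

```text
time: 6.22
position: [0.4912, 0.1145, 0.1104]
tool_rot: [0.228, -3.129, 0.002]
ft_force: [-1.6, -0.6, -0.1]
grip_width: 0.008
```

Call:
{"api": "move_arm", "payload": {
  "deltas": [
    {"linear":[0,0,-0.05],"turn":[0,0,0],"claw":1},
    {"linear":[-0.2,0,0],"turn":[0,0,0],"claw":1},
    {"linear":[-0.2,0,0],"turn":[0,0,0],"claw":1},
    {"linear":[-0.2,0,0],"turn":[0,0,0],"claw":1},
    {"linear":[-0.2,0,0],"turn":[0,0,0],"claw":1},
    {"linear":[-0.2,0,0],"turn":[0,0,0],"claw":1},
    {"linear":[-0.2,0,0],"turn":[0,0,0],"claw":1},
    {"linear":[-0.2,0,0],"turn":[0,0,0],"claw":1},
    {"linear":[-0.2,0,0],"turn":[0,0,0],"claw":1},
    {"linear":[-0.2,0,0],"turn":[0,0,0],"claw":1},
    {"linear":[-0.2,0,0],"turn":[0,0,0],"claw":1},
    {"linear":[-0.2,0,0],"turn":[0,0,0],"claw":1},
    {"linear":[-0.2,0,0],"turn":[0,0,0],"claw":1},
    {"linear":[-0.2,0,0],"turn":[0,0,0],"claw":1},
    {"linear":[-0.2,0,0],"turn":[0,0,0],"claw":1},
    {"linear":[-0.2,0,0],"turn":[0,0,0],"claw":1},
    {"linear":[-0.2,0,0],"turn":[0,0,0],"claw":1},
    {"linear":[-0.2,0,0],"turn":[0,0,0],"claw":1},
    {"linear":[-0.2,0,0],"turn":[0,0,0],"claw":1},
    {"linear":[0,0,0],"turn":[0,0,0],"claw":1}
  ]
}}

```text
time: 7.88
position: [0.601, 0.1309, 0.1148]
tool_rot: [-0.228, 3.132, -0.0]
ft_force: [-0.4, -0.4, 0.5]
grip_width: 0.004
```

Call:
{"api": "move_arm", "payload": {
  "deltas": [
    {"linear":[0,0,-0.75],"turn":[0,0,0],"claw":1},
    {"linear":[0,0,-0.75],"turn":[0,0,0],"claw":1},
    {"linear":[0,0,0],"turn":[0,0,0],"claw":1},
    {"linear":[0.6,0,0],"turn":[0,0,0],"claw":1},
    {"linear":[0.6,0,0],"turn":[0,0,0],"claw":1},
    {"linear":[0.6,0,0],"turn":[0,0,0],"claw":1},
    {"linear":[0.6,0,0],"turn":[0,0,0],"claw":1},
    {"linear":[0.6,0,0],"turn":[0,0,0],"claw":1},
    {"linear":[0.6,0,0],"turn":[0,0,0],"claw":1},
    {"linear":[0,0,0],"turn":[0,0,0],"claw":1},
    {"linear":[0,0,0.5],"turn":[0,0,0],"claw":1},
    {"linear":[0,0,0.5],"turn":[0,0,0],"claw":1},
    {"linear":[0,0,0.5],"turn":[0,0,0],"claw":1},
    {"linear":[0,0,0],"turn":[0,0,0],"claw":1}
  ]
}}

```text
time: 9.05
position: [0.4914, 0.1146, 0.112]
tool_rot: [0.228, -3.129, 0.002]
ft_force: [-0.5, 0.0, 0.1]
grip_width: 0.006
```

```bash
python3 look.py f2
```

```text
9.15 [0.49291786 0.11494281 0.11445856] [ 0.49108424 -0.54467606  0.44153543]
```

View pics/f2.png

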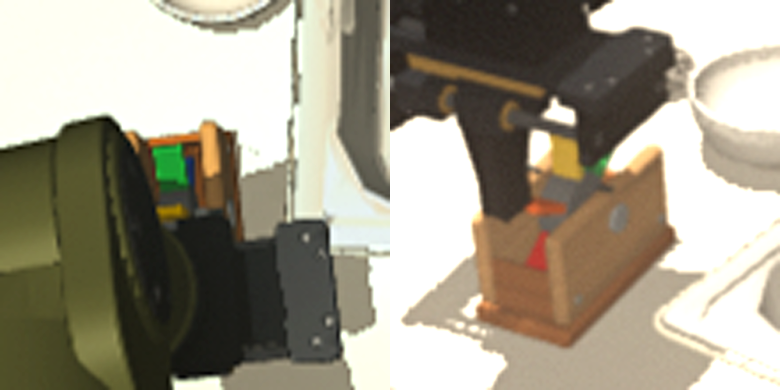

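Yellow is on top with orange next, and the stand is unmoved. Two clicks remain, so sweep and return again.

Call:
{"api": "move_arm", "payload": {
  "deltas": [
    {"linear":[0,0,0.03],"turn":[0,0,0],"claw":1},
    {"linear":[-0.2,0,0],"turn":[0,0,0],"claw":1},
    {"linear":[-0.2,0,0],"turn":[0,0,0],"claw":1},
    {"linear":[-0.2,0,0],"turn":[0,0,0],"claw":1},
    {"linear":[-0.2,0,0],"turn":[0,0,0],"claw":1},
    {"linear":[-0.2,0,0],"turn":[0,0,0],"claw":1},
    {"linear":[-0.2,0,0],"turn":[0,0,0],"claw":1},
    {"linear":[-0.2,0,0],"turn":[0,0,0],"claw":1},
    {"linear":[-0.2,0,0],"turn":[0,0,0],"claw":1},
    {"linear":[-0.2,0,0],"turn":[0,0,0],"claw":1},
    {"linear":[-0.2,0,0],"turn":[0,0,0],"claw":1},
    {"linear":[-0.2,0,0],"turn":[0,0,0],"claw":1},
    {"linear":[-0.2,0,0],"turn":[0,0,0],"claw":1},
    {"linear":[-0.2,0,0],"turn":[0,0,0],"claw":1},
    {"linear":[-0.2,0,0],"turn":[0,0,0],"claw":1},
    {"linear":[-0.2,0,0],"turn":[0,0,0],"claw":1},
    {"linear":[-0.2,0,0],"turn":[0,0,0],"claw":1},
    {"linear":[-0.2,0,0],"turn":[0,0,0],"claw":1},
    {"linear":[-0.2,0,0],"turn":[0,0,0],"claw":1},
    {"linear":[0,0,0],"turn":[0,0,0],"claw":1}
  ]
}}

```text
time: 10.82
position: [0.601, 0.1309, 0.1139]
tool_rot: [-0.228, 3.132, -0.0]
ft_force: [0.4, 0.0, -0.4]
grip_width: 0.004
```

Call:
{"api": "move_arm", "payload": {
  "deltas": [
    {"linear":[0,0,-0.75],"turn":[0,0,0],"claw":1},
    {"linear":[0,0,-0.75],"turn":[0,0,0],"claw":1},
    {"linear":[0,0,0],"turn":[0,0,0],"claw":1},
    {"linear":[0.6,0,0],"turn":[0,0,0],"claw":1},
    {"linear":[0.6,0,0],"turn":[0,0,0],"claw":1},
    {"linear":[0.6,0,0],"turn":[0,0,0],"claw":1},
    {"linear":[0.6,0,0],"turn":[0,0,0],"claw":1},
    {"linear":[0.6,0,0],"turn":[0,0,0],"claw":1},
    {"linear":[0.6,0,0],"turn":[0,0,0],"claw":1},
    {"linear":[0,0,0],"turn":[0,0,0],"claw":1},
    {"linear":[0,0,0.5],"turn":[0,0,0],"claw":1},
    {"linear":[0,0,0.5],"turn":[0,0,0],"claw":1},
    {"linear":[0,0,0.5],"turn":[0,0,0],"claw":1},
    {"linear":[0,0,0],"turn":[0,0,0],"claw":1}
  ]
}}

```text
time: 11.98
position: [0.4913, 0.1146, 0.1111]
tool_rot: [0.228, -3.129, 0.002]
ft_force: [-0.8, -0.1, -0.6]
grip_width: 0.008
```

```bash
python3 look.py f3
```

```text
12.0833 [0.49293833 0.11492911 0.11358484] [-0.17370096 -0.34813777  0.08520729]
```

View pics/f3.png

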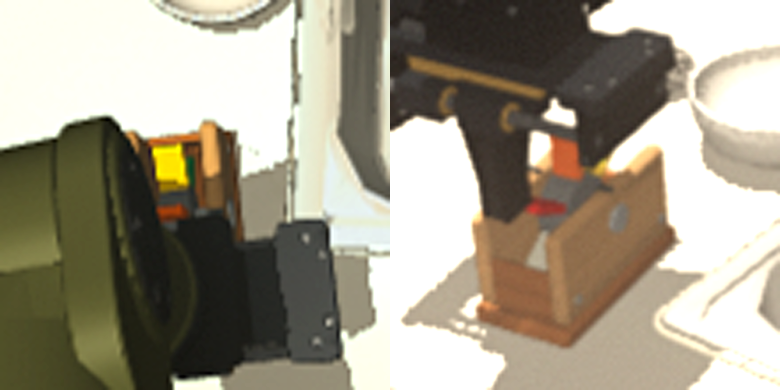

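Orange is on top and red is next on the near side. One last sweep, then lift high, go back toward the robot and retreat left.

Call:
{"api": "move_arm", "payload": {
  "deltas": [
    {"linear":[0,0,0],"turn":[0,0,0],"claw":1},
    {"linear":[-0.2,0,0],"turn":[0,0,0],"claw":1},
    {"linear":[-0.2,0,0],"turn":[0,0,0],"claw":1},
    {"linear":[-0.2,0,0],"turn":[0,0,0],"claw":1},
    {"linear":[-0.2,0,0],"turn":[0,0,0],"claw":1},
    {"linear":[-0.2,0,0],"turn":[0,0,0],"claw":1},
    {"linear":[-0.2,0,0],"turn":[0,0,0],"claw":1},
    {"linear":[-0.2,0,0],"turn":[0,0,0],"claw":1},
    {"linear":[-0.2,0,0],"turn":[0,0,0],"claw":1},
    {"linear":[-0.2,0,0],"turn":[0,0,0],"claw":1},
    {"linear":[-0.2,0,0],"turn":[0,0,0],"claw":1},
    {"linear":[-0.2,0,0],"turn":[0,0,0],"claw":1},
    {"linear":[-0.2,0,0],"turn":[0,0,0],"claw":1},
    {"linear":[-0.2,0,0],"turn":[0,0,0],"claw":1},
    {"linear":[-0.2,0,0],"turn":[0,0,0],"claw":1},
    {"linear":[-0.2,0,0],"turn":[0,0,0],"claw":1},
    {"linear":[-0.2,0,0],"turn":[0,0,0],"claw":1},
    {"linear":[-0.2,0,0],"turn":[0,0,0],"claw":1},
    {"linear":[-0.2,0,0],"turn":[0,0,0],"claw":1},
    {"linear":[0,0,0],"turn":[0,0,0],"claw":1}
  ]
}}

```text
time: 13.75
position: [0.601, 0.1309, 0.1139]
tool_rot: [-0.228, 3.132, -0.0]
ft_force: [0.4, -0.3, 0.4]
grip_width: 0.005
```

Call:
{"api": "move_arm", "payload": {
  "deltas": [
    {"linear":[0,0,-0.7],"turn":[0,0,0],"claw":1},
    {"linear":[0,0,-0.8],"turn":[0,0,0],"claw":1},
    {"linear":[0,0,-0.8],"turn":[0,0,0],"claw":1},
    {"linear":[0,0,-0.8],"turn":[0,0,0],"claw":1},
    {"linear":[0,0,-0.8],"turn":[0,0,0],"claw":1},
    {"linear":[0.3,0.8,0],"turn":[0,0,0],"claw":1},
    {"linear":[0.3,0.8,0],"turn":[0,0,0],"claw":1},
    {"linear":[0.3,0.8,0],"turn":[0,0,0],"claw":1},
    {"linear":[0.3,0.8,0],"turn":[0,0,0],"claw":1},
    {"linear":[0.3,0.8,0],"turn":[0,0,0],"claw":1},
    {"linear":[0.3,0.8,0],"turn":[0,0,0],"claw":1},
    {"linear":[0.3,0.8,0],"turn":[0,0,0],"claw":1},
    {"linear":[0.3,0.8,0],"turn":[0,0,0],"claw":1},
    {"linear":[0.3,0.8,0],"turn":[0,0,0],"claw":1},
    {"linear":[0.3,0.8,0],"turn":[0,0,0],"claw":1},
    {"linear":[0,0,0],"turn":[0,0,0],"claw":1},
    {"linear":[0,0,0],"turn":[0,0,0],"claw":1}
  ]
}}

```text
time: 15.17
position: [0.4744, 0.3568, 0.2307]
tool_rot: [0.235, -3.132, -0.0]
ft_force: [0.2, -1.1, 0.9]
grip_width: 0.006
```

```bash
python3 look.py f4
```

```text
15.2667 [0.47630471 0.35403038 0.23076913] [0.03519875 0.57498614 0.24964138]
```

View pics/f4.png

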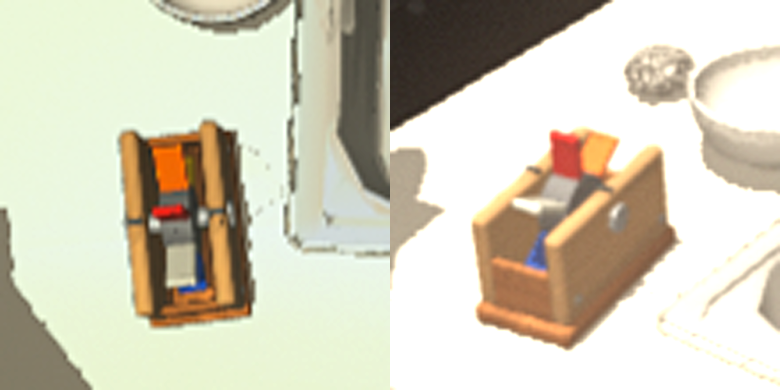

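Red stands upright on top, the stand and bowl are where they were, and the hand is well clear. Handing in.

```bash
python3 -c "
from bench import ctrl
print(ctrl.close_job())"
```

```text
the job is handed in; nothing more can be done
None
```

The red paddle now stands straight up on top, and I handed the job in at about 15.3 s of the 50 s allowed. The wheel started with blue on top. Four slow, level sweeps with the shut fingers moved it one click each, to green, yellow, orange and then red. I then lifted the hand and moved it about 25 cm clear.

The last picture, taken from both cameras, shows red upright with orange just past it and white next. The stand and bowl look the same as at the start. The mug and teaspoon were outside the later crops, but the arm never went near them. Force readings at the end of each move stayed under about 2 N; forces during the sweeps were not recorded. No checks failed or disagreed.

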